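Present a loose ball in its dish to the bench magnifier

ROBOT

A 6-joint arm with a two-finger parallel gripper is mounted at the origin on the work surface. World frame = base frame: x ahead of the robot, y to its left, z up, the work surface at z = 0. Lengths are in mm, angles in rad, forces in N, time in s.
With the tool pointing down it reaches from about 300 to 750 mm from the base axis. Payload 8.5 kg.
Tool frame: the origin (TCP) lies at the very end of the fingers, on their centre line; the grasp point (between the pads) lies 19 mm behind it; z points along the fingers, y is the line along which they close (so a half turn about z gives the same grasp; the last joint's range is limited). The gripper opens to 85 mm and grips with 20 to 120 N. Pads are 22 mm wide; open, the fingers measure 114 mm over their backs; the gripper's body (76 mm by 85 mm) begins 54 mm behind the grasp point. The pads swing forward as they close: fully open they stand 13 mm farther back than shut.
Start: joints at [-1.401, 0.381, 1.297, -0, 1.464, -0.215], TCP at [206.448, -509.764, 202.422] pointing down, gripper open.
Joint ranges: [-3.11, 3.11], [-0.89, 2.33], [0.22, 2.48], [-1.42, 4.56], [0.17, 2.85], [-2.88, 2.88]. Speed limits (rad/s): [2.39, 2.39, 3.14, 3.14, 3.14, 3.14].

INTERFACE

Orientations are given as [roll, pitch, yaw] about the fixed x, y, z axes, in that order (R = Rz(yaw) Ry(pitch) Rx(roll)).
In Python, from bench import status, imaging, job gives the robot as it stands.
- The arm moves only by the shell command python3 -m handwheel 'ROWS'. ROWS is JSON, a list of rows, each an object with "linear": the shift along the tool's x, y, z in mm, a list of three; "twist": the turn, a rotation vector about the tool's x, y, z in degrees, a list of three; "jaw": the opening, from 0 (shut) to 1 (fully open). In form: [{"linear": [tx, ty, tz], "twist": [rx, ry, rz], "jaw": jaw}, ...]. A call has 1 to 5 rows; each row shifts and turns the commanded pose from where the row before left it, along the tool's axes as they then stand; what a row does not reach is not made up. A row lasts 1/8 s, in which the tool goes at most 62.5 mm and 10.7 degrees, less where a joint would pass 70% of its speed; a pose out of reach is approached as far as the arm can. A call is refused whole if a number of a shift passes 62.5 or a number of a turn 10.7, either way. A call with a gripper value outside its range is refused whole. The fingers move at their own pace and stop on an object; the grip force is fixed at half the most. Time passes only in rows, so rows that do not move let the fingers close. It gives the time, the measured TCP pose, the force, the opening and the grip force at its end, in the units of the state.
- status.read_state(): the state, without advancing time (a new reading comes with each control period).
- imaging.capture(name): name is "scene" or "top"; returns the picture (384x512x3 uint8, blue, green, red); there is no depth.
- imaging.camera_params(name): a dict with "intrinsics" (3x3 intrinsics, pixels), "k1" (the pictures are not rectified: a ray, as slopes to the right and down, at radius r is drawn at 1 + k1 r^2 times it, then the intrinsics apply), "world_to_cam" (4x4, takes a point from world to camera coordinates). Camera axes: x right, y down, z forward; pixel columns grow to the right and rows downward; lengths in mm; the calibration is good to about 2 mm. A picture is of the moment at which its call begins. camera_params takes no time and is no camera call.
- job.finish_job(): hands the job in; it is judged then, once.
The state is a dict: "t": time; "q": joint angles; "qvel": joint speeds; "tau": joint torques, N m; "position": TCP position; "orientation": TCP orientation; "ft_force": force on the tool from outside, world axes, zero at the start; "moment": the same for the moment, N m; "width": opening from 0.0 (shut) to 1.0 (fully open); "gripper_force": force on a finger pad.
Only numpy, scipy, OpenCV 4.12 (cv2) and the standard library are available. Lean on these libraries where they do the work, as an engineer would, in place of code of your own. Each camera call takes 0.05 s, during which the arm holds its last target. There are 200 camera calls.

TASK

First take the jar off the paper card in front of the magnifier and stand it upright on the bench, at least 12 cm from the middle of the card. Then lift the ball dish by the wooden grip of its handle and, keeping it level with the loose ball in the middle all the way, give it a quarter turn so that the magnifier looks in through the open side of the handle arch (the arch stands parallel to the lens), and bring it over the middle of the card with the ball at the height of the lens's centre. Finish while holding the dish there, still and level; do not set it down or let go, and leave the other things on the bench alone.

Things in the scene. Friction and masses are not known exactly. Their poses are not given: they have to be found in the camera images.
- magnifier: Fixed magnifier: teal base 90x110x18 mm, upright round lens in a dark ring (outer radius 55, top 155 mm above bench). Origin on the bench under the lens centre; x axis = line of sight, square to the lens; it looks to its own -x (roughly world -y). There a 100 mm square paper card with an eye drawn on it is fixed to the bench, its middle 125 mm from the lens. Yaw varies.
- lens_center (a point): Centre of the lens, 100 mm above the bench.
- view_point (a point): The point 100 mm above the middle of the card: where the ball has to be held. Axes as the magnifier's.
- dish: Aluminium dish, 116 mm across, 22 high, inside a 7 degree cone, with a rigid handle arch 124 mm wide in its local yz plane; open sides face local +x and -x (either may face the lens). Wooden grip block at the top: 18 (x) by 44 (y) by 26 mm, 93 to 119 mm up; fingers close along x. 0.22 kg, balanced. Origin: centre of underside. Starts right of the card (world -y), arch along the line of sight.
- dish_grip (a point): Centre of the wooden grip block, 106 mm above the dish's underside. Axes as the dish's.
- dish_middle (a point): Point on the dish's axis where the ball's centre lies when the ball is in the middle, 19 mm above the dish's underside. Axes as the dish's.
- ball_center (a point): Centre of the loose steel ball, 22 mm diameter, about 44 g, lying in the middle of the dish at the start; jerks or tilt over a few degrees make it roll.
- jar: Closed white jar with a steel cap, 48 mm diameter, 95 mm tall, about 0.16 kg, standing on the card. Origin at the centre of its underside, z up. The bench to the robot's right (world y below -0.25) is free to stand it on.
- rack: Bystander: loose brown block with eight holes, 70 x 170 x 35 mm (x, y, z), at the far side of the bench. Origin at the centre of its underside. Leave alone.
- pencil: Bystander: flat blue pencil, 157 mm long along its x, 8 mm high, lying crosswise between the robot and the work. Leave alone.
- tape: Bystander: roll of tape lying flat, 80 mm diameter, 20 mm high, beyond the magnifier and card as seen from the robot. Leave alone.
Not all that is in view belongs to the job. What is shaped like the dish but purple is not meant. Several things look just like the jar: the one meant starts farthest to the robot's right.

How it is judged (in metres and radians):
On the way, in this order (a step that is already met when the one before it is completed fails the run):
1. the jar stands upright on the bench, let go, at least 12 cm from the middle of the card (horizontal distance between jar and view_point above 0.118 m and height (world z) of jar between -0.005 and 0.005 m and angle between jar's own z axis and vertical below 0.1 rad and contact force between the fingers and jar below 0.05 N), for 0.2 s.
2. the dish is lifted clear of the bench in the fingers (height (world z) of dish above 0.03 m and contact force between the fingers and dish above 1 N), for 0.2 s.
At the end, for the whole second after the job is handed in: Dish held by the fingers alone, still, tilt under 4 deg, its middle within 25 mm of the view point (sideways and in height), arch parallel to the lens within 8 deg, ball within 8 mm of the dish's middle; jar upright, still, on the bench at least 12 cm from the card's middle (contact force between the fingers and dish above 1 N and horizontal distance between dish_middle and view_point below 0.025 m and z of dish_middle in the frame of view_point between -0.025 and 0.025 m and angle between the x axis of dish and the x axis of magnifier, either way round below 0.14 rad and angle between dish's own z axis and vertical below 0.07 rad and distance between ball_center and dish_middle below 0.008 m and linear speed of each of dish, jar below 0.02 m/s and angular speed of dish below 0.15 rad/s and contact force between dish and magnifier below 0.1 N and contact force between dish and jar below 0.1 N and contact force between dish and rack below 0.1 N and contact force between dish and tape below 0.1 N and contact force between dish and pencil below 0.1 N and horizontal distance between jar and view_point above 0.118 m and height (world z) of jar between -0.005 and 0.005 m and angle between jar's own z axis and vertical below 0.1 rad); the arm keeps its last pose, push and grip.
It fails at once if the ball strays more than 20 mm from the middle of the dish (distance between ball_center and dish_middle above 0.02 m).
It fails at once if the dish tips more than 9 degrees (angle between dish's own z axis and vertical above 0.16 rad).
It fails at once if the jar is knocked over (angle between jar's own z axis and vertical above 0.7 rad).
It fails at once if a bystander is moved more than 20 mm (distance of any of rack, pencil, tape from where it was at the start of the episode above 0.02 m).
It also fails if it takes over 69 s, if anything falls off the work surface, if the arm or the gripper's body presses on something with over 40 N, if the wrist force passes 120 N, or if a joint passes its speed limit or range.

## Working session

There is one attempt and no reset: what is moved stays moved. The work goes in short steps, Python scripts to look and compute and a shell command to move; the robot and the scene stay as the last step left them, time stands still between calls to the robot, and variables do not carry over. Pictures are saved under pics/ and viewed, at most 10 in all, crops included, and the job is handed in when it is done.

```bash
ls; mkdir -p pics
python3 - <<'E'
from bench import status, imaging
import cv2
print(status.read_state())
for n in ("scene","top"):
    cv2.imwrite(f"pics/{n}0.png",imaging.capture(n)); p=imaging.camera_params(n); print(n,p)
E
```

```text
pics
{'t': 0.0, 'q': array([-1.40130141e+00,  3.81160134e-01,  1.29824407e+00, -5.49985854e-07,
        1.46357622e+00, -2.15293748e-01]), 'qvel': array([ 5.47946826e-04,  1.06348625e-03,  4.36108247e-04,  1.77036284e-03,
       -5.29548810e-05, -1.44502829e-03]), 'tau': array([ 1.93846638e-03, -4.48464882e+01, -2.31279320e+01, -6.93859101e-05,
        4.69363615e-03,  9.61460245e-06]), 'position': array([ 206.39476361, -509.45574108,  201.83668656]), 'orientation': array([-3.14023680e+00, -2.95941421e-04,  3.84788528e-01]), 'ft_force': array([0.05052582, 0.22262778, 0.42560005]), 'moment': array([ 0.00095417, -0.01656961, -0.00030213]), 'gripper_force': 0.0, 'width': 0.9997805703477327}
scene {'intrinsics': array([[453.94120999,   0.        , 262.46381299],
       [  0.        , 453.94120999, 189.73947155],
       [  0.        ,   0.        ,   1.        ]]), 'k1': 0.04142564172777947, 'world_to_cam': array([[-6.53401066e-01,  7.56882368e-01, -1.40045660e-02,
         3.00290422e+02],
       [ 6.63016646e-01,  5.63244581e-01, -4.93117094e-01,
        -3.89105085e+02],
       [-3.65343638e-01, -3.31488495e-01, -8.69850219e-01,
         1.24545885e+03],
       [ 0.00000000e+00,  0.00000000e+00,  0.00000000e+00,
         1.00000000e+00]])}
top {'intrinsics': array([[429.71427385,   0.        , 245.04698604],
       [  0.        , 429.71427385, 188.49766985],
       [  0.        ,   0.        ,   1.        ]]), 'k1': -0.10036368639612869, 'world_to_cam': array([[ 1.40986844e-03, -9.99951929e-01, -9.70320385e-03,
         7.72240745e+01],
       [-9.93544257e-01, -3.00003212e-04, -1.13444788e-01,
         5.95396534e+02],
       [ 1.13436423e-01,  9.80050468e-03, -9.93496919e-01,
         1.10847272e+03],
       [ 0.00000000e+00,  0.00000000e+00,  0.00000000e+00,
         1.00000000e+00]])}
```

View pics/scene0.png

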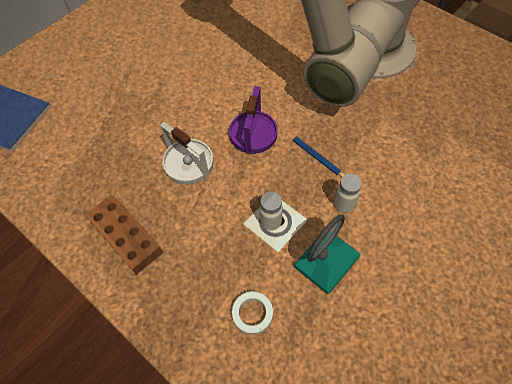

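View pics/top0.png

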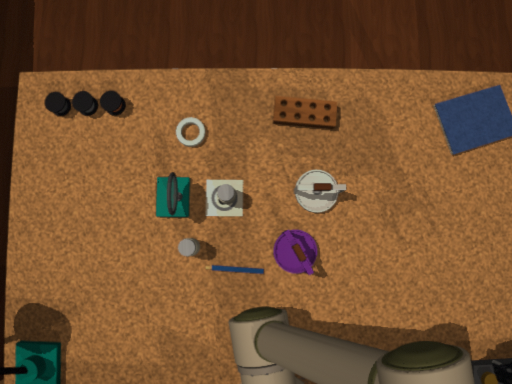

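The scene picture shows:

| Thing | Scene pixel | Top pixel |
|---|---|---|
| White dish | (188,160) | (318,190) |
| Purple decoy | (253,130) | (296,252) |
| Jar A, on the card | (270,210) | (226,195) |
| Jar B | (348,193) | (189,247) |
| Magnifier | (327,255) | (173,195) |

Two things look like the jar, A and B. In the top view, columns grow towards world -y, so A is farthest to the robot's right. It also stands on the card, so A is the one meant. I'll confirm with enlarged crops.

Run:
```python
import cv2
t=cv2.imread("pics/top0.png");s=cv2.imread("pics/scene0.png")
cv2.imwrite("pics/topc.png",cv2.resize(t[155:285,150:350],None,fx=4,fy=4,interpolation=cv2.INTER_CUBIC))
cv2.imwrite("pics/scc.png",cv2.resize(s[115:295,155:365],None,fx=3.3,fy=3.3,interpolation=cv2.INTER_CUBIC))
```

```text
(no output)
```

View pics/topc.png

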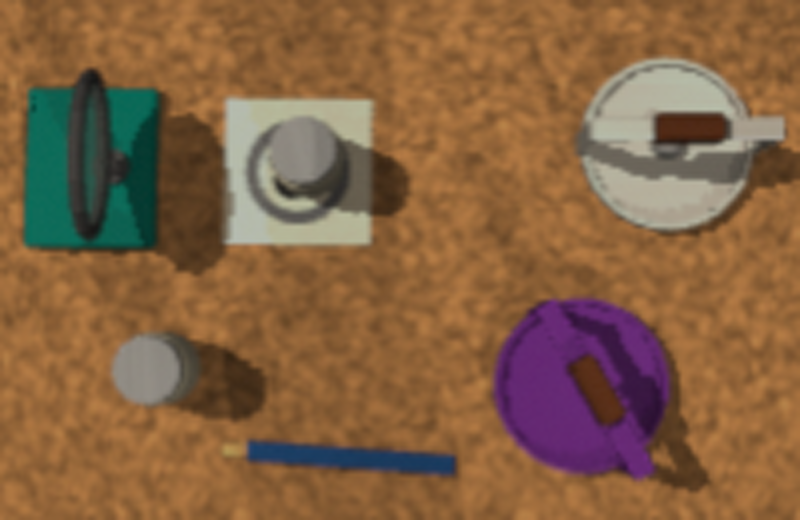

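View pics/scc.png

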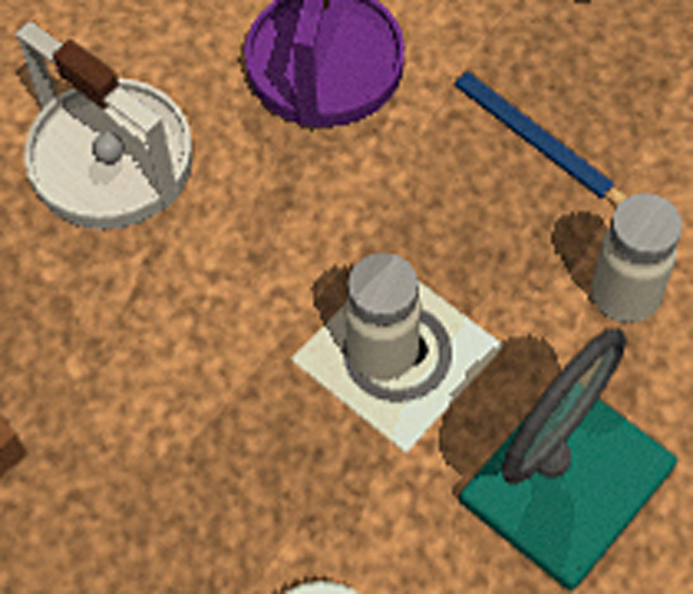

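The crops confirm jar A on the card (top crop cap (304,152), scene crop cap (384,284)). The white dish's grip is at top crop (691,128) and scene crop (87,72). I'll triangulate these.

```bash
cat > h.py <<'E'
import numpy as np, cv2
from bench import imaging
P={n:imaging.camera_params(n) for n in("scene","top")}
def ray(n,px):
    p=P[n];K=p["intrinsics"];W=p["world_to_cam"];R=W[:3,:3]
    u=cv2.undistortPoints(np.float64([[px]]),K,np.float64([p["k1"],0,0,0]))[0,0]
    d=R.T@np.array([u[0],u[1],1.]);return -R.T@W[:3,3],d/np.linalg.norm(d)
def tri(s,t):
    A=np.zeros((3,3));b=np.zeros(3);rs=[ray("scene",s),ray("top",t)]
    for c,d in rs:
        M=np.eye(3)-np.outer(d,d);A+=M;b+=M@c
    X=np.linalg.solve(A,b);return X,max(np.linalg.norm(np.cross(d,X-c)) for c,d in rs)
def onz(n,px,z):
    c,d=ray(n,px);return c+d*(z-c[2])/d[2]
T=lambda x,y:(150+(x+.5)/4-.5,155+(y+.5)/4-.5)
S=lambda x,y:(155+(x+.5)/3.3-.5,115+(y+.5)/3.3-.5)
E
python3 - <<'E'
from h import *
np.set_printoptions(precision=1,suppress=True)
for k,s,t in [("cap",(384,284),(304,152)),("lens",(565,405),(90,153)),("grip",(87,72),(691,128)),("archR",(30,32),(784,128)),("capB",(646,228),(150,370)),("ball",(107,148),(669,150)),("dishrim",(109,152),(668,145))]:
    print(k,*tri(S(*s),T(*t)))
c=[onz("top",T(*p),0) for p in [(225,98),(371,98),(372,244),(225,244)]]
c2=[onz("scene",S(*p),0) for p in [(293,358),(406,450),(500,345),(395,272)]]
for q in (c,c2): print("card",np.mean(q,0),*[x[:2] for x in q])
b=[onz("top",T(*p),18) for p in [(32,88),(158,90),(157,246),(26,246)]]; print("base",*[x[:2] for x in b])
print("grip ends top z118",onz("top",T(655,128),118),onz("top",T(727,128),118))
print("arch inner edge", [onz("top",T(*p),119)[:2] for p in [(590,128),(784,128)]])
print("pencil",[onz("top",T(*p),4)[:2] for p in [(222,450),(456,465)]], "tape",onz("top",(191,132),10), "purplearch",onz("top",T(598,390),119))
E
```

```text
cap [578.4 126.6  88.4] 0.31255192491595807
lens [576.4 260.7 100.7] 0.4871126303654652
grip [ 591.5 -115.6  106. ] 0.5184744637175279
archR [ 591.2 -174.5   98.8] 2.2264579571707257
capB [440.6 223.6  83.9] 0.8958364603723922
ball [ 589.2 -118.2   10.9] 1.5003423697833604
dishrim [ 591.5 -116.4   10.5] 0.18485042441996705
card [575.  135.2   0. ] [625.2 185.9] [625.2  85.4] [524.9  84.6] [524.8 184.7]
card [576.2 137.9   0. ] [623.2  86.5] [624.5 184.7] [527.2 184.4] [530.1  96.1]
base [629.7 316. ] [628.2 229.7] [522.4 228.7] [522.2 317.5]
grip ends top z118 [590.5 -91.6 118. ] [ 590.5 -136.3  118. ]
arch inner edge [array([590.3, -51.4]), array([ 590.4, -171.5])]
pencil [array([386., 185.]), array([376.5,  27.9])] tape [755.6 227.9  10. ] purplearch [430.3 -54.5 119. ]
```

Everything is consistent with the given sizes: lens height 101, grip height 106, 125 mm from card to lens, grip 45 mm long. The cap reads 88 mm against 95, which is pick error. I take the jar at about (578,126), the card at (575.5,135.5) with magnifier yaw about 90°, and the grip at (591,-115,106). First I turn the tool to yaw 90°.

```bash
python3 -m handwheel '[{"linear":[0,0,0],"twist":[0,0,-10],"jaw":1},{"linear":[0,0,0],"twist":[0,0,-10],"jaw":1},{"linear":[0,0,0],"twist":[0,0,-10],"jaw":1},{"linear":[0,0,0],"twist":[0,0,-10],"jaw":1},{"linear":[0,0,0],"twist":[0,0,-10],"jaw":1}]'
python3 -m handwheel '[{"linear":[0,0,0],"twist":[0,0,-9],"jaw":1},{"linear":[0,0,0],"twist":[0,0,-9],"jaw":1},{"linear":[0,0,0],"twist":[0,0,0],"jaw":1},{"linear":[0,0,0],"twist":[0,0,0],"jaw":1}]'
```

```text
t: 0.72
position: [206.4, -509.6, 202.0]
orientation: [-3.141, -0.001, 1.263]
ft_force: [-0.5, -1.1, -0.0]
width: 1.003
gripper_force: 0.0
t: 1.23
position: [206.4, -509.7, 202.2]
orientation: [-3.142, -0.0, 1.569]
ft_force: [-0.8, 0.1, 0.5]
width: 0.998
gripper_force: 0.0
```

```bash
python3 -m handwheel '[{"linear":[49,28.5,0],"twist":[0,0,0],"jaw":1},{"linear":[49,28.5,0],"twist":[0,0,0],"jaw":1},{"linear":[49,28.5,0],"twist":[0,0,0],"jaw":1},{"linear":[49,28.5,0],"twist":[0,0,0],"jaw":1},{"linear":[49,28.5,0],"twist":[0,0,0],"jaw":1}]'
python3 -m handwheel '[{"linear":[49,28.5,0],"twist":[0,0,0],"jaw":1},{"linear":[49,28.5,0],"twist":[0,0,0],"jaw":1},{"linear":[49,28.5,0],"twist":[0,0,0],"jaw":1},{"linear":[49,28.5,0],"twist":[0,0,0],"jaw":1},{"linear":[49,28.5,0],"twist":[0,0,0],"jaw":1}]'
python3 -m handwheel '[{"linear":[49,28.5,0],"twist":[0,0,0],"jaw":1},{"linear":[49,28.5,0],"twist":[0,0,0],"jaw":1},{"linear":[0,0,0],"twist":[0,0,0],"jaw":1},{"linear":[0,0,0],"twist":[0,0,0],"jaw":1}]'
```

```text
t: 1.85
position: [349.4, -263.0, 202.6]
orientation: [3.141, 0.0, 1.569]
ft_force: [0.7, -0.6, -0.6]
width: 1.003
gripper_force: 0.0
t: 2.48
position: [491.8, -17.7, 202.6]
orientation: [3.141, 0.0, 1.569]
ft_force: [1.0, -1.4, 0.8]
width: 0.997
gripper_force: 0.0
t: 2.98
position: [547.7, 78.3, 202.2]
orientation: [-3.141, 0.0, 1.571]
ft_force: [0.1, -0.3, 0.2]
width: 0.999
gripper_force: 0.0
```

```bash
python3 -m handwheel '[{"linear":[48,30,0],"twist":[0,0,0],"jaw":1},{"linear":[0,0,40],"twist":[0,0,0],"jaw":1},{"linear":[0,0,40],"twist":[0,0,0],"jaw":1},{"linear":[0,0,0],"twist":[0,0,0],"jaw":1}]'
python3 -m handwheel '[{"linear":[0,0,20],"twist":[0,0,0],"jaw":1},{"linear":[0,0,20],"twist":[0,0,0],"jaw":1},{"linear":[0,0,20],"twist":[0,0,0],"jaw":1},{"linear":[0,0,15],"twist":[0,0,0],"jaw":1},{"linear":[0,0,0],"twist":[0,0,0],"jaw":1}]'
python3 - <<'E'
from h import *
a=imaging.capture("scene")[115:295,200:365];b=imaging.capture("top")[130:260,150:300]
a=cv2.resize(a,None,fx=2.5,fy=2.5);b=cv2.resize(b,None,fx=2.5,fy=2.5);b=cv2.copyMakeBorder(b,0,a.shape[0]-b.shape[0],0,0,0)
cv2.imwrite("pics/g1.png",np.hstack([a,b]))
E
```

```text
t: 3.48
position: [576.3, 125.2, 120.5]
orientation: [-3.136, 0.0, 1.569]
ft_force: [-0.3, -0.2, 0.9]
width: 1.004
gripper_force: 0.0
t: 4.1
position: [578.0, 126.1, 47.7]
orientation: [-3.141, 0.0, 1.571]
ft_force: [-0.5, -0.1, 0.7]
width: 1.002
gripper_force: 0.0
```

View pics/g1.png

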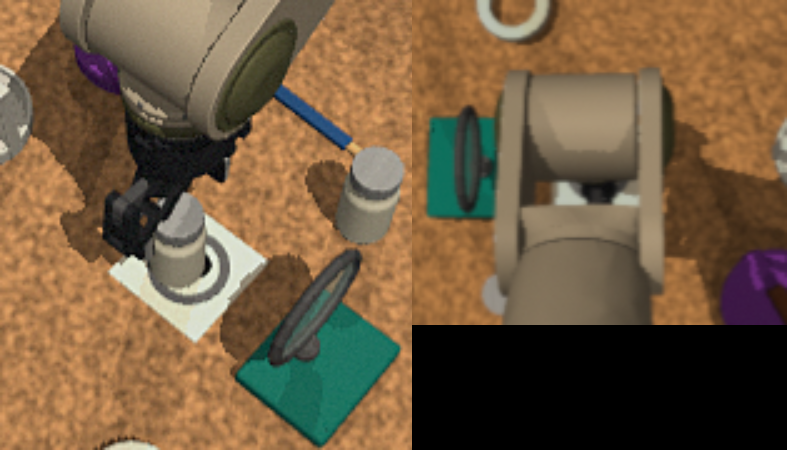

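The scene half shows the jar upright at (180,240), between the near finger at (130,220) and the hidden one. No contact force is reported, so I close.

```bash
python3 -m handwheel '[{"linear":[0,0,0],"twist":[0,0,0],"jaw":0},{"linear":[0,0,0],"twist":[0,0,0],"jaw":0},{"linear":[0,0,0],"twist":[0,0,0],"jaw":0},{"linear":[0,0,0],"twist":[0,0,0],"jaw":0},{"linear":[0,0,0],"twist":[0,0,0],"jaw":0}]'
python3 -m handwheel '[{"linear":[0,0,0],"twist":[0,0,0],"jaw":0},{"linear":[0,0,0],"twist":[0,0,0],"jaw":0},{"linear":[0,0,0],"twist":[0,0,0],"jaw":0},{"linear":[0,0,0],"twist":[0,0,0],"jaw":0},{"linear":[0,0,0],"twist":[0,0,0],"jaw":0}]'
```

```text
t: 4.82
position: [578.4, 126.6, 48.3]
orientation: [3.14, -0.0, 1.572]
ft_force: [0.0, 0.8, 5.8]
width: 0.481
gripper_force: 60.2
t: 5.45
position: [578.4, 126.6, 48.3]
orientation: [3.14, -0.0, 1.572]
ft_force: [0.3, 0.5, 5.2]
width: 0.481
gripper_force: 60.2
```

```bash
python3 -m handwheel '[{"linear":[0,0,-10],"twist":[0,0,0],"jaw":0},{"linear":[0,0,-20],"twist":[0,0,0],"jaw":0},{"linear":[0,0,-30],"twist":[0,0,0],"jaw":0},{"linear":[0,0,-40],"twist":[0,0,0],"jaw":0},{"linear":[0,0,-40],"twist":[0,0,0],"jaw":0}]'
python3 -m handwheel '[{"linear":[0,0,-20],"twist":[0,0,0],"jaw":0},{"linear":[-10,-2,0],"twist":[0,0,0],"jaw":0},{"linear":[0,0,0],"twist":[0,0,0],"jaw":0},{"linear":[0,0,0],"twist":[0,0,0],"jaw":0}]'
python3 - <<'E'
from h import *
a=imaging.capture("scene")[70:290,170:400]
cv2.imwrite("pics/g2.png",cv2.resize(a,None,fx=2.5,fy=2.5))
E
```

```text
t: 6.08
position: [577.5, 126.6, 188.8]
orientation: [-3.141, -0.0, 1.572]
ft_force: [-0.2, -0.0, -2.7]
width: 0.481
gripper_force: 61.0
t: 6.58
position: [575.5, 116.3, 206.2]
orientation: [-3.139, -0.0, 1.571]
ft_force: [0.1, 0.1, -1.9]
width: 0.485
gripper_force: 61.1
```

View pics/g2.png

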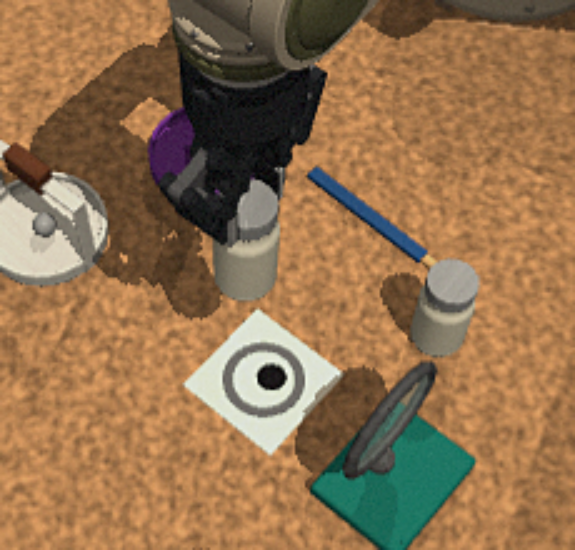

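The jar hangs upright in the fingers at (245,240) and the card is clear. I carry it to about (480,-330).

```bash
python3 -m handwheel '[{"linear":[-25,-5,0],"twist":[0,0,0],"jaw":0},{"linear":[-45,-10,0],"twist":[0,0,0],"jaw":0},{"linear":[-50,-10,0],"twist":[0,0,0],"jaw":0},{"linear":[-50,-10,0],"twist":[0,0,0],"jaw":0},{"linear":[-50,-10,0],"twist":[0,0,0],"jaw":0}]'
python3 -m handwheel '[{"linear":[-50,-10,0],"twist":[0,0,0],"jaw":0},{"linear":[-50,-10,0],"twist":[0,0,0],"jaw":0},{"linear":[-50,-10,0],"twist":[0,0,0],"jaw":0},{"linear":[-45,-10,0],"twist":[0,0,0],"jaw":0},{"linear":[-30,-10,0],"twist":[0,0,0],"jaw":0}]'
python3 -m handwheel '[{"linear":[0,0,0],"twist":[0,0,0],"jaw":0},{"linear":[0,0,0],"twist":[0,0,0],"jaw":0},{"linear":[0,0,40],"twist":[0,0,0],"jaw":0},{"linear":[0,0,40],"twist":[0,0,0],"jaw":0},{"linear":[0,0,30],"twist":[0,0,0],"jaw":0}]'
python3 -m handwheel '[{"linear":[0,0,20],"twist":[0,0,0],"jaw":0},{"linear":[0,0,10],"twist":[0,0,0],"jaw":0},{"linear":[0,0,0],"twist":[0,0,0],"jaw":0},{"linear":[0,0,0],"twist":[0,0,0],"jaw":0}]'
```

```text
t: 7.25
position: [530.6, -104.8, 207.0]
orientation: [-3.141, -0.0, 1.572]
ft_force: [0.9, -0.4, -2.5]
width: 0.478
gripper_force: 61.1
t: 7.88
position: [480.6, -330.3, 206.6]
orientation: [-3.141, -0.001, 1.571]
ft_force: [-0.4, 0.4, -1.7]
width: 0.481
gripper_force: 61.1
t: 8.5
position: [481.5, -326.8, 95.9]
orientation: [-3.141, -0.001, 1.573]
ft_force: [0.6, 0.6, -1.5]
width: 0.483
gripper_force: 61.2
t: 9.0
position: [481.8, -328.7, 68.4]
orientation: [3.14, 0.001, 1.572]
ft_force: [0.8, -0.3, -0.8]
width: 0.481
gripper_force: 61.2
```

Now small steps down until the force shows the bench (expected at TCP z about 48).

```bash
python3 -m handwheel '[{"linear":[0,0,9],"twist":[0,0,0],"jaw":0},{"linear":[0,0,6],"twist":[0,0,0],"jaw":0},{"linear":[0,0,2],"twist":[0,0,0],"jaw":0},{"linear":[0,0,0],"twist":[0,0,0],"jaw":0}]'
python3 -m handwheel '[{"linear":[0,0,1],"twist":[0,0,0],"jaw":0},{"linear":[0,0,0.5],"twist":[0,0,0],"jaw":0},{"linear":[0,0,0],"twist":[0,0,0],"jaw":0}]'
python3 -m handwheel '[{"linear":[0,0,1],"twist":[0,0,0],"jaw":0},{"linear":[0,0,0],"twist":[0,0,0],"jaw":0}]'
```

```text
t: 9.5
position: [481.3, -328.6, 50.3]
orientation: [-3.141, -0.0, 1.572]
ft_force: [-1.1, -0.2, -2.3]
width: 0.485
gripper_force: 61.2
t: 9.88
position: [481.3, -328.5, 49.0]
orientation: [3.142, 0.0, 1.572]
ft_force: [-0.4, 0.2, -1.9]
width: 0.482
gripper_force: 61.2
t: 10.12
position: [481.4, -328.7, 48.3]
orientation: [3.141, 0.001, 1.572]
ft_force: [-0.8, 0.3, 2.4]
width: 0.483
gripper_force: 61.7
```

Contact at z = 48.3. I open and retreat upwards.

```bash
python3 -m handwheel '[{"linear":[0,0,0],"twist":[0,0,0],"jaw":1},{"linear":[0,0,0],"twist":[0,0,0],"jaw":1},{"linear":[0,0,0],"twist":[0,0,0],"jaw":1},{"linear":[0,0,0],"twist":[0,0,0],"jaw":1},{"linear":[0,0,0],"twist":[0,0,0],"jaw":1}]'
python3 -m handwheel '[{"linear":[0,0,0],"twist":[0,0,0],"jaw":1},{"linear":[0,0,-15],"twist":[0,0,0],"jaw":1},{"linear":[0,0,-30],"twist":[0,0,0],"jaw":1},{"linear":[0,0,-50],"twist":[0,0,0],"jaw":1},{"linear":[0,0,-55],"twist":[0,0,0],"jaw":1}]'
python3 -m handwheel '[{"linear":[20,10,0],"twist":[0,0,0],"jaw":1},{"linear":[40,20,0],"twist":[0,0,0],"jaw":1},{"linear":[10,10,0],"twist":[0,0,0],"jaw":1},{"linear":[0,0,0],"twist":[0,0,0],"jaw":1}]'
python3 - <<'E'
from h import *
a=imaging.capture("scene")[60:270,20:290];cv2.imwrite("pics/s3.png",imaging.capture("scene"))
cv2.imwrite("pics/g3.png",cv2.resize(a,None,fx=2.8,fy=2.8,interpolation=cv2.INTER_CUBIC))
E
```

```text
t: 10.75
position: [481.3, -328.6, 47.9]
orientation: [-3.142, 0.0, 1.572]
ft_force: [-0.2, -0.3, 0.4]
width: 1.0
gripper_force: 0.0
t: 11.38
position: [481.0, -328.3, 200.3]
orientation: [-3.142, -0.0, 1.572]
ft_force: [1.2, -0.6, -0.3]
width: 1.001
gripper_force: 0.0
t: 11.88
position: [521.6, -257.8, 197.7]
orientation: [-3.141, -0.0, 1.573]
ft_force: [-0.7, 0.4, -0.1]
width: 0.999
gripper_force: 0.0
```

View pics/g3.png

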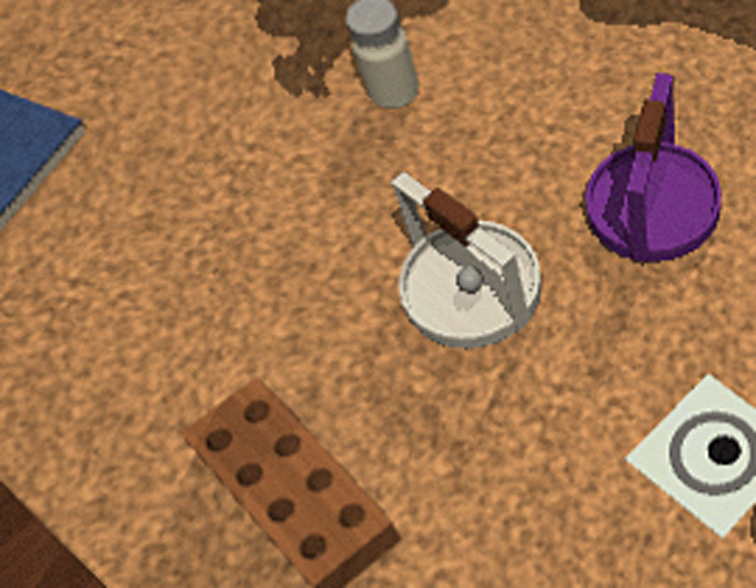

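The jar stands upright and released at (382,60) in the crop, and the dish and ball are untouched (grip at (451,214), same as before). I go over the grip.

```bash
python3 -m handwheel '[{"linear":[30,15,0],"twist":[0,0,0],"jaw":1},{"linear":[40,20,0],"twist":[0,0,0],"jaw":1},{"linear":[40,20,0],"twist":[0,0,0],"jaw":1},{"linear":[30,13,0],"twist":[0,0,0],"jaw":1},{"linear":[0,0,0],"twist":[0,0,0],"jaw":1}]'
python3 -m handwheel '[{"linear":[0,0,20],"twist":[0,0,0],"jaw":1},{"linear":[0,0,20],"twist":[0,0,0],"jaw":1},{"linear":[0,0,0],"twist":[0,0,0],"jaw":1},{"linear":[0,0,0],"twist":[0,0,0],"jaw":1}]'
```

```text
t: 12.6
position: [589.4, -117.7, 197.7]
orientation: [-3.141, -0.0, 1.573]
ft_force: [-0.7, -0.4, -0.2]
width: 1.0
gripper_force: 0.0
t: 13.1
position: [589.2, -119.5, 158.8]
orientation: [3.141, 0.001, 1.571]
ft_force: [-0.3, 0.5, 0.0]
width: 1.004
gripper_force: 0.0
```

```bash
python3 -m handwheel '[{"linear":[4,2,20],"twist":[0,0,0],"jaw":1},{"linear":[0,0,20],"twist":[0,0,0],"jaw":1},{"linear":[0,0,20],"twist":[0,0,0],"jaw":0.8},{"linear":[0,0,12],"twist":[0,0,0],"jaw":0.6},{"linear":[0,0,0],"twist":[0,0,0],"jaw":0.5}]'
python3 -m handwheel '[{"linear":[0,0,0],"twist":[0,0,0],"jaw":0.4},{"linear":[0,0,0],"twist":[0,0,0],"jaw":0.35},{"linear":[0,0,0],"twist":[0,0,0],"jaw":0.35}]'
python3 - <<'E'
from h import *
a=imaging.capture("scene")[70:200,120:270]
cv2.imwrite("pics/g4.png",cv2.resize(a,None,fx=4.5,fy=4.5,interpolation=cv2.INTER_CUBIC))
E
```

```text
t: 13.72
position: [591.1, -114.6, 85.9]
orientation: [-3.141, -0.0, 1.571]
ft_force: [-0.1, -0.7, 1.1]
width: 0.5
gripper_force: 0.0
t: 14.1
position: [591.3, -114.5, 86.4]
orientation: [3.141, 0.0, 1.572]
ft_force: [-0.5, -0.5, 0.1]
width: 0.349
gripper_force: 0.0
```

View pics/g4.png

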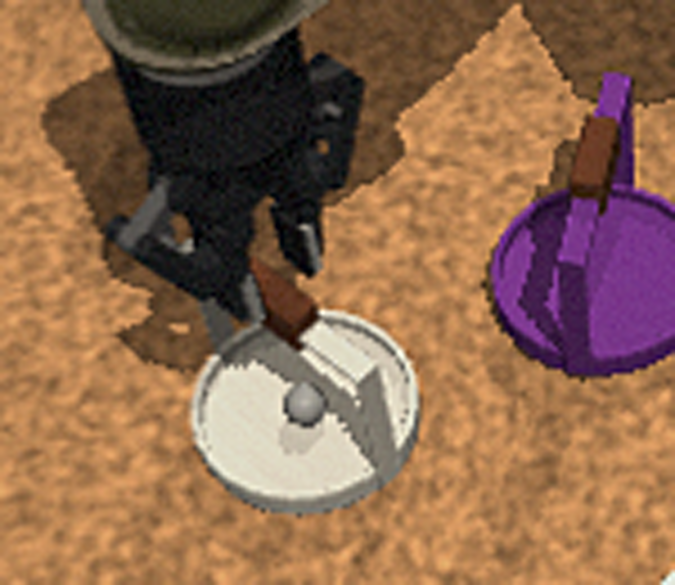

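The fingers straddle the brown grip, near tip at (245,300) and far tip at (315,260), with the ball in the middle at (303,403). I close gently.

```bash
python3 -m handwheel '[{"linear":[0,0,0],"twist":[0,0,0],"jaw":0.3},{"linear":[0,0,0],"twist":[0,0,0],"jaw":0.27},{"linear":[0,0,0],"twist":[0,0,0],"jaw":0.24},{"linear":[0,0,0],"twist":[0,0,0],"jaw":0.22},{"linear":[0,0,0],"twist":[0,0,0],"jaw":0.2}]'
python3 -m handwheel '[{"linear":[0,0,0],"twist":[0,0,0],"jaw":0.18},{"linear":[0,0,0],"twist":[0,0,0],"jaw":0.16},{"linear":[0,0,0],"twist":[0,0,0],"jaw":0.14},{"linear":[0,0,0],"twist":[0,0,0],"jaw":0.12},{"linear":[0,0,0],"twist":[0,0,0],"jaw":0.1}]'
python3 -m handwheel '[{"linear":[0,0,0],"twist":[0,0,0],"jaw":0.05},{"linear":[0,0,0],"twist":[0,0,0],"jaw":0},{"linear":[0,0,0],"twist":[0,0,0],"jaw":0},{"linear":[0,0,0],"twist":[0,0,0],"jaw":0}]'
```

```text
t: 14.78
position: [591.4, -114.5, 86.1]
orientation: [3.141, 0.0, 1.572]
ft_force: [1.9, 0.7, 1.6]
width: 0.202
gripper_force: 14.4
t: 15.4
position: [591.5, -114.6, 86.3]
orientation: [3.14, 0.0, 1.572]
ft_force: [2.8, 0.3, 5.8]
width: 0.176
gripper_force: 58.7
t: 15.9
position: [591.5, -114.6, 86.3]
orientation: [3.14, 0.0, 1.572]
ft_force: [2.6, 1.0, 5.3]
width: 0.18
gripper_force: 58.7
```

Gripped. I lift gently with ramped steps.

```bash
python3 -m handwheel '[{"linear":[0,0,-1],"twist":[0,0,0],"jaw":0},{"linear":[0,0,-2],"twist":[0,0,0],"jaw":0},{"linear":[0,0,-3],"twist":[0,0,0],"jaw":0},{"linear":[0,0,-4],"twist":[0,0,0],"jaw":0},{"linear":[0,0,-5],"twist":[0,0,0],"jaw":0}]'
python3 -m handwheel '[{"linear":[0,0,-6],"twist":[0,0,0],"jaw":0},{"linear":[0,0,-7],"twist":[0,0,0],"jaw":0},{"linear":[0,0,-8],"twist":[0,0,0],"jaw":0},{"linear":[0,0,-8],"twist":[0,0,0],"jaw":0},{"linear":[0,0,-8],"twist":[0,0,0],"jaw":0}]'
python3 -m handwheel '[{"linear":[0,0,-8],"twist":[0,0,0],"jaw":0},{"linear":[0,0,-7],"twist":[0,0,0],"jaw":0},{"linear":[0,0,-6],"twist":[0,0,0],"jaw":0},{"linear":[0,0,-5],"twist":[0,0,0],"jaw":0},{"linear":[0,0,-3],"twist":[0,0,0],"jaw":0}]'
python3 - <<'E'
from h import *
a=imaging.capture("scene")[50:200,100:290]
cv2.imwrite("pics/g5.png",cv2.resize(a,None,fx=4,fy=4,interpolation=cv2.INTER_CUBIC))
E
```

```text
t: 16.52
position: [591.0, -114.4, 101.1]
orientation: [-3.141, -0.0, 1.572]
ft_force: [-0.1, 0.3, -2.6]
width: 0.177
gripper_force: 58.6
t: 17.15
position: [591.1, -114.4, 138.5]
orientation: [3.141, 0.0, 1.572]
ft_force: [-0.4, 0.1, -2.3]
width: 0.183
gripper_force: 58.6
t: 17.77
position: [591.1, -114.5, 167.2]
orientation: [3.142, 0.0, 1.572]
ft_force: [-0.3, -0.5, -2.9]
width: 0.18
gripper_force: 58.6
```

View pics/g5.png

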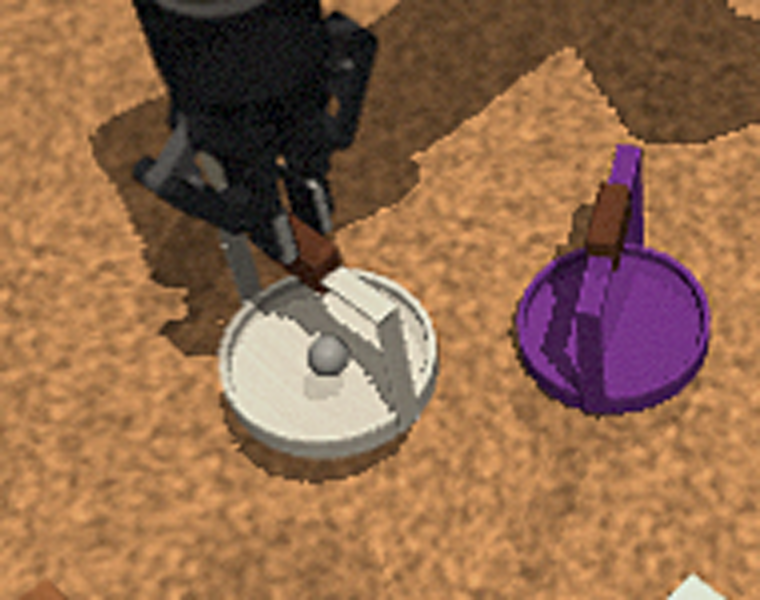

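The dish is level and clear of the bench, with the ball at (328,355) in the middle. Next is the quarter turn in place, 90° in total, ramped.

```bash
python3 -m handwheel '[{"linear":[0,0,0],"twist":[0,0,1],"jaw":0},{"linear":[0,0,0],"twist":[0,0,2],"jaw":0},{"linear":[0,0,0],"twist":[0,0,3],"jaw":0},{"linear":[0,0,0],"twist":[0,0,4],"jaw":0},{"linear":[0,0,0],"twist":[0,0,4],"jaw":0}]'
python3 -m handwheel '[{"linear":[0,0,0],"twist":[0,0,4],"jaw":0},{"linear":[0,0,0],"twist":[0,0,4],"jaw":0},{"linear":[0,0,0],"twist":[0,0,4],"jaw":0},{"linear":[0,0,0],"twist":[0,0,4],"jaw":0},{"linear":[0,0,0],"twist":[0,0,4],"jaw":0}]'
python3 -m handwheel '[{"linear":[0,0,0],"twist":[0,0,4],"jaw":0},{"linear":[0,0,0],"twist":[0,0,4],"jaw":0},{"linear":[0,0,0],"twist":[0,0,4],"jaw":0},{"linear":[0,0,0],"twist":[0,0,4],"jaw":0},{"linear":[0,0,0],"twist":[0,0,4],"jaw":0}]'
python3 -m handwheel '[{"linear":[0,0,0],"twist":[0,0,4],"jaw":0},{"linear":[0,0,0],"twist":[0,0,4],"jaw":0},{"linear":[0,0,0],"twist":[0,0,4],"jaw":0},{"linear":[0,0,0],"twist":[0,0,4],"jaw":0},{"linear":[0,0,0],"twist":[0,0,4],"jaw":0}]'
python3 -m handwheel '[{"linear":[0,0,0],"twist":[0,0,4],"jaw":0},{"linear":[0,0,0],"twist":[0,0,4],"jaw":0},{"linear":[0,0,0],"twist":[0,0,4],"jaw":0},{"linear":[0,0,0],"twist":[0,0,3],"jaw":0},{"linear":[0,0,0],"twist":[0,0,1],"jaw":0}]'
python3 -m handwheel '[{"linear":[0,0,0],"twist":[0,0,0],"jaw":0},{"linear":[0,0,0],"twist":[0,0,0],"jaw":0}]'
```

```text
t: 18.45
position: [591.1, -114.5, 166.7]
orientation: [-3.141, -0.0, 1.324]
ft_force: [-0.2, -0.2, -2.4]
width: 0.181
gripper_force: 58.6
t: 19.08
position: [591.1, -114.4, 166.7]
orientation: [-3.141, 0.0, 0.975]
ft_force: [-0.9, 0.7, -1.7]
width: 0.18
gripper_force: 58.6
t: 19.7
position: [591.1, -114.4, 166.7]
orientation: [-3.141, 0.0, 0.626]
ft_force: [0.4, 0.0, -2.8]
width: 0.181
gripper_force: 58.6
t: 20.32
position: [591.0, -114.4, 166.7]
orientation: [-3.141, 0.0, 0.276]
ft_force: [-0.5, -0.3, -2.8]
width: 0.184
gripper_force: 58.6
t: 20.95
position: [591.1, -114.4, 166.8]
orientation: [-3.141, 0.0, -0.001]
ft_force: [0.4, -0.2, -3.6]
width: 0.18
gripper_force: 58.6
t: 21.2
position: [591.1, -114.4, 166.9]
orientation: [-3.142, 0.0, 0.001]
ft_force: [-0.5, 0.8, -3.0]
width: 0.178
gripper_force: 58.6
```

```bash
python3 -m handwheel '[{"linear":[0,-2,0],"twist":[0,0,0],"jaw":0},{"linear":[0,-4,0],"twist":[0,0,0],"jaw":0},{"linear":[0,-6,0],"twist":[0,0,0],"jaw":0},{"linear":[0,-8,0],"twist":[0,0,0],"jaw":0},{"linear":[0,-10,0],"twist":[0,0,0],"jaw":0}]'
python3 -m handwheel '[{"linear":[-1,-11,0],"twist":[0,0,0],"jaw":0},{"linear":[-1,-11,0],"twist":[0,0,0],"jaw":0},{"linear":[-1,-11,0],"twist":[0,0,0],"jaw":0},{"linear":[-1,-11,0],"twist":[0,0,0],"jaw":0},{"linear":[-1,-11,0],"twist":[0,0,0],"jaw":0}]'
python3 -m handwheel '[{"linear":[-1,-11,0],"twist":[0,0,0],"jaw":0},{"linear":[-1,-11,0],"twist":[0,0,0],"jaw":0},{"linear":[-1,-11,0],"twist":[0,0,0],"jaw":0},{"linear":[-1,-11,0],"twist":[0,0,0],"jaw":0},{"linear":[-1,-11,0],"twist":[0,0,0],"jaw":0}]'
python3 -m handwheel '[{"linear":[-1,-10,0],"twist":[0,0,0],"jaw":0},{"linear":[-1,-10,0],"twist":[0,0,0],"jaw":0},{"linear":[-1,-10,0],"twist":[0,0,0],"jaw":0},{"linear":[-1,-10,0],"twist":[0,0,0],"jaw":0},{"linear":[-1,-10,0],"twist":[0,0,0],"jaw":0}]'
python3 -m handwheel '[{"linear":[0,-10,0],"twist":[0,0,0],"jaw":0},{"linear":[0,-10,0],"twist":[0,0,0],"jaw":0},{"linear":[0,-10,0],"twist":[0,0,0],"jaw":0},{"linear":[0,-10,0],"twist":[0,0,0],"jaw":0},{"linear":[0,-8,0],"twist":[0,0,0],"jaw":0}]'
python3 -m handwheel '[{"linear":[0,-6,0],"twist":[0,0,0],"jaw":0},{"linear":[0,-4,0],"twist":[0,0,0],"jaw":0},{"linear":[0,-2,0],"twist":[0,0,0],"jaw":0},{"linear":[0,0,0],"twist":[0,0,0],"jaw":0},{"linear":[0,0,0],"twist":[0,0,0],"jaw":0}]'
python3 - <<'E'
from h import *
a=imaging.capture("scene")[110:310,180:400]
cv2.imwrite("pics/g6.png",cv2.resize(a,None,fx=3,fy=3,interpolation=cv2.INTER_CUBIC))
E
```

```text
t: 21.82
position: [591.1, -83.7, 166.9]
orientation: [-3.142, 0.0, 0.001]
ft_force: [0.5, 0.0, -2.7]
width: 0.18
gripper_force: 58.6
t: 22.45
position: [586.0, -28.7, 166.9]
orientation: [-3.142, 0.0, 0.001]
ft_force: [-0.5, -0.5, -2.4]
width: 0.18
gripper_force: 58.6
t: 23.08
position: [580.9, 26.3, 166.9]
orientation: [-3.142, -0.0, 0.001]
ft_force: [0.3, -0.2, -2.3]
width: 0.181
gripper_force: 58.6
t: 23.7
position: [575.9, 76.2, 166.9]
orientation: [3.142, -0.0, 0.001]
ft_force: [-0.1, -0.2, -2.2]
width: 0.179
gripper_force: 58.6
t: 24.32
position: [575.9, 124.2, 166.9]
orientation: [-3.142, -0.0, 0.001]
ft_force: [-0.5, -0.4, -3.3]
width: 0.178
gripper_force: 58.7
t: 24.95
position: [575.9, 135.4, 166.9]
orientation: [3.142, 0.0, 0.001]
ft_force: [-0.5, -0.1, -3.0]
width: 0.18
gripper_force: 58.7
```

View pics/g6.png

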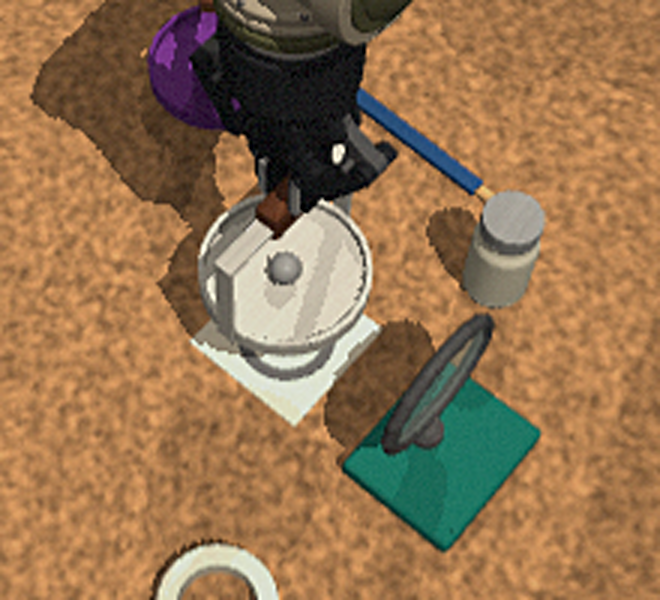

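The dish is over the card with the arch parallel to the lens and the ball mid-dish at (285,267). A numeric check and a settling second, then hand in.

```bash
python3 -m handwheel '[{"linear":[0,0,0],"twist":[0,0,0],"jaw":0},{"linear":[0,0,0],"twist":[0,0,0],"jaw":0},{"linear":[0,0,0],"twist":[0,0,0],"jaw":0},{"linear":[0,0,0],"twist":[0,0,0],"jaw":0},{"linear":[0,0,0],"twist":[0,0,0],"jaw":0}]'
python3 - <<'E'
from h import *
print("ball at z100",onz("scene",(180+285.5/3-.5,110+267.5/3-.5),100), "rim centre z~103",onz("scene",(180+285/3-.5,110+269/3-.5),103))
E
```

```text
t: 25.62
position: [575.9, 135.5, 166.9]
orientation: [-3.142, 0.0, 0.001]
ft_force: [-0.7, 0.5, -3.3]
width: 0.187
gripper_force: 58.7
ball at z100 [574.7498938  133.38910379 100.        ] rim centre z~103 [577.08795125 134.88563095 103.        ]
```

The ball reads (575,133) against a view point of (575.5,135.5), well inside the tolerance.

```bash
python3 -c "
from bench import job
print(job.finish_job())"
```

```text
the job is handed in; nothing more can be done
None
```

I handed the job in at about 26 s with the jar standing clear at about (481, -329) mm and the dish held still and level over the card, arch parallel to the lens and ball within about 3 mm of the view point sideways; the hand-in returned no verdict.

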